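# Switch the ball sorter to its other chute and feed the queue

## Task

Rock the blue seesaw gate over to its other side by pressing down the orange tab that stands up, so that the balls will feed down the other chute. Then press the red release fully down and keep it down until all three steel balls have rolled into the bin on that side, and let it spring back up. Do not touch or lift the balls, and leave the screwdriver, carriage, hammer and jar where they are.

Things in the scene. Friction and masses are not known exactly. Their poses are not given: they have to be found in the camera images.
- sorter: Ball sorter fixed to the bench, 280 x 590 mm. Origin: on the bench under the gate's pivot; x points away from the robot, y to the left bin, z up. A sloping channel 45 mm wide along y=0, x=-220 to -30 mm, holds the ball queue (tops 163 mm up) and ends at the blue seesaw gate lying across it (200 mm in y, 62 in x). At each gate end a chute leads down to a bin. Nothing stands above 170 mm.
- gate (a joint): Seesaw gate tilt, rad, stops at -0.2 and +0.2. Positive: left (+y) end down, feeding the left chute; negative: the right. Pivot axis along sorter x, 88 mm above the bench. Top heavy: it starts resting on either stop by chance; pressed past level it falls to the other stop by itself and stays. Needs under 2 N at a tab.
- tab_left (a point): Centre of the top face of the gate's left orange press tab (52 x 50 mm): 58 mm from the gate's middle line towards the robot, 75 mm left of the pivot, 40 mm above the pivot axis when level. Its height above the bench is about 142 mm when its side is up, 112 mm when down; the face then slopes 0.2 rad.
- tab_right (a point): The same for the right orange press tab, 75 mm to the right of the pivot.
- release (a joint): Travel of the red release plunger, m: 0 up (its stop blade holds the balls back), 0.020 fully down (blade sunk below the channel floor, balls roll out). Spring return; about 1.5 N to start, 4.5 N when fully down; below about 16 mm of travel the blade still holds the balls. All three balls roll out within about 2 s.
- release_top (a point): Centre of the top face of the red release pad (42 x 42 mm), right of the infeed channel at sorter x=-125, y=-70 mm; 165 mm above the bench when up, 145 mm fully down. It moves straight down.
- bin_left (a point): Centre of the inner floor (6 mm above the bench) of the yellow left bin; inside 102 x 118 mm; low wall 36 mm towards the chute, side walls 60 mm, outer wall 80 mm.
- bin_right (a point): The same for the green right bin.
- ball1_center (a point): Centre of steel ball 1 of the queue (first), 25 mm diameter, 64 g.
- ball2_center (a point): Centre of steel ball 2 of the queue (second), 25 mm diameter, 64 g.
- ball3_center (a point): Centre of steel ball 3 of the queue (last), 25 mm diameter, 64 g.
- screwdriver: Bystander: loose screwdriver with orange handle lying on the bench to the left of the infeed channel.
- carriage: Bystander: loose aluminium linear-guide carriage, 60 x 50 x 26 mm, to the right of the infeed channel; origin under its centre.
- hammer: Bystander: loose hammer lying beyond the sorter, at the left.
- jar: Bystander: white jar with blue cap, 50 mm diameter, 70 mm high, standing beyond the sorter, at the right; origin under its centre.

How it is judged:
By the outcome, as a careful person would: the job done as asked, in the order asked, and still so for the second after the job is handed in, with the robot touching nothing.
It also fails if it takes over 42 s, if anything falls off the work surface, if the arm or the gripper's body presses on something with over 40 N, if the wrist force passes 120 N, or if a joint passes its speed limit or range.

## Robot

A 7-joint arm with a two-finger parallel gripper is mounted at the origin on the work surface. World frame = base frame: x ahead of the robot, y to its left, z up, the work surface at z = 0. Lengths are in m, angles in degrees, forces in N, time in s.
With the tool pointing down it reaches from about 0.375 to 0.925 m from the base axis. Payload 3.1 kg.
Tool frame: the origin (TCP) lies between the finger pads; the fingertips stand 19 mm ahead of it and the grasp point (between the pads) is the TCP; z points along the fingers, y is the line along which they close (so a half turn about z gives the same grasp; the last joint's range is limited). The gripper opens to 85 mm and grips with 20 to 120 N. Pads are 22 mm wide; open, the fingers measure 114 mm over their backs; the gripper's body (76 mm by 85 mm) begins 54 mm behind the grasp point. The pads swing forward as they close: fully open they stand 13 mm farther back than shut.
Start: joints at [-81.234, 21.939, 2.515, 91.553, -1.026, 66.532, -2.859], TCP at [0.161, 0.63, 0.25] pointing down, gripper open.
Joint ranges: [-149.38, 149.38], [-23.57, 123.04], [-84.95, 90], [0, 143.3], [-89.99, 269.99], [3.08, 112.72], [-163.45, 163.45]. Speed limits (degrees/s): [159.86, 159.86, 180, 180, 180, 180, 180].

## Interface

Orientations are given as [roll, pitch, yaw] about the fixed x, y, z axes, in that order (R = Rz(yaw) Ry(pitch) Rx(roll)).
In Python, from workcell import sensors, viewer, r gives the robot as it stands.
- The arm moves only by the tool step_arm, never from a script. Its argument "targets" is a list of rows, each a list of 5 numbers: the shift along the tool's x, y, z in m, then the turn about the tool's z in degrees, then the opening, from 0 (shut) to 1 (fully open). A call has 1 to 5 rows; each row is the pose to reach, as a shift and turn from the pose commanded when the call began, along the tool's axes at that moment; what a row does not reach only later rows make up. A row lasts 1/12 s, in which the tool goes at most 41.7 mm and 7.16 degrees, less where a joint would pass 70% of its speed; a pose out of reach is approached as far as the arm can. A call with a gripper value outside its range is refused whole. The fingers move at their own pace and stop on an object; "force" is the grip in N (left out, the last holds). Time passes only in rows, so rows that repeat a pose let the fingers close. It gives the time, the measured TCP pose, the force, the opening and the grip force at its end, in the units of the state.
- sensors.sense(): the state, without advancing time (a new reading comes with each control period).
- viewer.grab_frame(name): name is "scene" or "top" or "wrist"; returns a dict with "color" (480x640x3 uint8, blue, green, red), "fx", "fy", "cx", "cy" (pixels), "k1" (the pictures are not rectified: a ray, as slopes to the right and down, at radius r is drawn at 1 + k1 r^2 times it, then the intrinsics apply), "extrinsics" (4x4, takes a point from camera to world coordinates). Camera axes: x right, y up, looking along -z (the intrinsics and any distortion apply to the point x, -y, -z); pixel columns grow to the right and rows downward; lengths in m; the calibration is good to about 2 mm. A picture is of the moment at which its call begins. There is no depth.
- r.hand_in(): hands the job in; it is judged then, once.
The state is a dict: "t": time; "joint_positions": joint angles; "joint_vel": joint speeds; "tau": joint torques, N m; "tool_pos": TCP position; "tcp_rot": TCP orientation; "force": force on the tool from outside, world axes, zero at the start; "ft_torque": the same for the moment, N m; "gripper_width": finger opening in m; "grasp_force": force on a finger pad.
Only numpy, scipy, OpenCV 4.12 (cv2) and the standard library are available. Lean on these libraries where they do the work, as an engineer would, in place of code of your own. Each camera call takes 0.05 s, during which the arm holds its last target. There are 200 camera calls.

## Working session

There is one attempt and no reset: what is moved stays moved. The work goes in short steps, Python scripts to look and compute and a tool call to move; the robot and the scene stay as the last step left them, time stands still between calls to the robot, and variables do not carry over. Pictures are saved under pics/ and viewed, at most 10 in all, crops included, and the job is handed in when it is done.

Besides the shell and the picture viewer there is one more tool, called after "Request:" by a JSON object that holds its "op" and its "data", one argument or row to a line. step_arm: Moves the arm, as the interface text tells. Its arguments: {"type":"object","properties":{"targets":{"type":"array"},"force":{"type":"number"}},"required":["targets"]}

```bash
mkdir -p pics; python3 - <<'E'
from workcell import sensors, viewer, r
import cv2
for n in("scene","top"):
    f=viewer.grab_frame(n); cv2.imwrite(f"pics/{n}0.png",f["color"]); print(n,f["fx"],f["fy"],f["cx"],f["cy"],f["k1"],f["extrinsics"])
s=sensors.sense(); print(s["t"],s["tool_pos"],s["tcp_rot"],s["gripper_width"],s["force"])
E
```

```text
scene 466.4212911593303 466.4212911593303 321.4382645909479 247.01184859914343 0.031225320862508812 [[ 0.48744714 -0.65537989  0.57695102  0.99038686]
 [ 0.87305431  0.3559227  -0.33330948 -0.22335252]
 [ 0.01309436  0.66618032  0.74567574  0.66907625]
 [ 0.          0.          0.          1.        ]]
top 502.4164195386434 502.4164195386434 316.222165754102 241.79186456534495 -0.07433440730413927 [[ 0.01117961  0.98824669 -0.15245821  0.45243134]
 [-0.9999302   0.01163186  0.00207479  0.03589458]
 [ 0.00382378  0.15242437  0.98830774  0.8849429 ]
 [ 0.          0.          0.          1.        ]]
0.1 [0.16113967 0.62888385 0.24898616] [-1.79862908e+02  8.80017590e-03  1.65634317e+02] 0.08549681036756818 [ 0.40022943  0.48532001 -0.0192656 ]
```

View pics/top0.png

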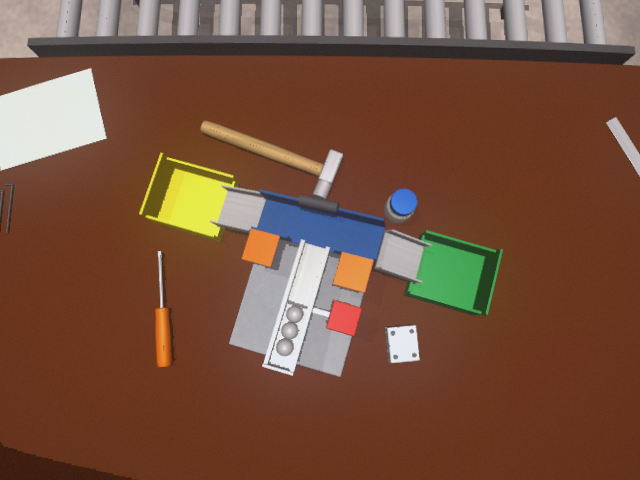

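View pics/scene0.png

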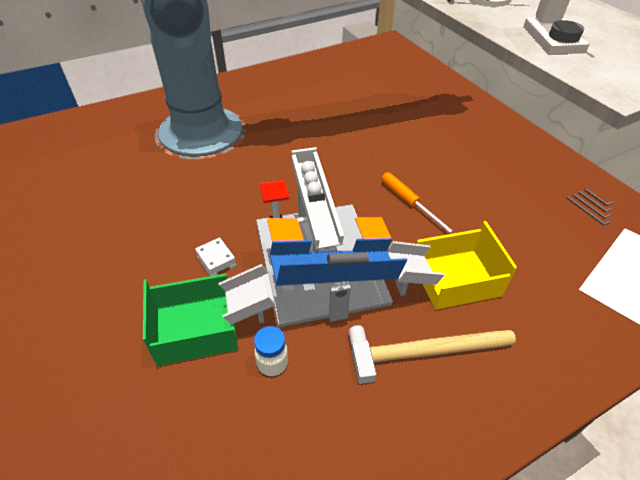

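The top view shows tabs at about (261,248) and (353,272), red pad at (344,318), balls near (290,330). The scene view shows tabs at (372,230) and (285,232), and red at (274,190). Next I triangulate them.

```bash
cat > h.py <<'E'
from workcell import sensors, viewer, r
import cv2, numpy as np
def blobs(f,col,amin=150):
    h=cv2.cvtColor(f["color"],cv2.COLOR_BGR2HSV); H,S,V=cv2.split(h)
    m={"o":(H>=9)&(H<=18)&(S>190)&(V>170),"r":((H<=4)|(H>=176))&(S>200)&(V>150)}[col].astype(np.uint8)
    n,_,st,c=cv2.connectedComponentsWithStats(m)
    return [(c[i].round(1),st[i]) for i in range(1,n) if st[i][4]>amin]
def ray(f,p):
    K=np.array([[f["fx"],0,f["cx"]],[0,f["fy"],f["cy"]],[0,0,1]]);
    u=cv2.undistortPoints(np.array([[p]],float),K,np.array([f["k1"],0,0,0,0.]))[0,0]
    E=np.array(f["extrinsics"]); d=E[:3,:3]@[u[0],-u[1],-1]; return E[:3,3],d/np.linalg.norm(d)
def onz(f,p,z):
    o,d=ray(f,p); return o+d*(z-o[2])/d[2]
def tri(fa,pa,fb,pb):
    (a,d),(b,e)=ray(fa,pa),ray(fb,pb); s=np.linalg.lstsq(np.c_[d,-e],b-a,rcond=None)[0]
    P,Q=a+s[0]*d,b+s[1]*e; return (P+Q)/2,np.linalg.norm(P-Q)
E
python3 - <<'E'
from h import *
t=viewer.grab_frame("top"); s=viewer.grab_frame("scene")
B={}
for c in "or":
    for n,f in(("top",t),("scene",s)):
        B[c,n]=blobs(f,c); print(c,n,[(list(p),list(map(int,q))) for p,q in B[c,n]])
def near(c,n,p): return min(B[c,n],key=lambda b:np.hypot(*(b[0]-p)))[0]
for nm,c,a,b in(("left","o",(261,248),(372,230)),("right","o",(353,272),(285,232)),("rel","r",(344,318),(274,190))):
    pa,pb=near(c,"top",a),near(c,"scene",b); print(nm,pa,pb,tri(t,pa,s,pb),[onz(t,pa,z).round(4) for z in(.112,.142,.165)])
E
```

```text
o top [([np.float64(253.4), np.float64(244.8)], [242, 230, 27, 32, 438]), ([np.float64(161.6), np.float64(338.7)], [155, 308, 14, 59, 590])]
o scene [([np.float64(399.0), np.float64(187.8)], [382, 172, 38, 32, 273])]
r top []
r scene [([np.float64(273.8), np.float64(190.5)], [260, 181, 29, 20, 457])]
left [253.4 244.8] [399.  187.8] (array([0.56440534, 0.13757633, 0.19220978]), np.float64(0.03680596184176173)) [array([0.5658, 0.132 , 0.112 ]), array([0.5614, 0.1283, 0.142 ]), array([0.558 , 0.1254, 0.165 ])]
right [253.4 244.8] [399.  187.8] (array([0.56440534, 0.13757633, 0.19220978]), np.float64(0.03680596184176173)) [array([0.5658, 0.132 , 0.112 ]), array([0.5614, 0.1283, 0.142 ]), array([0.558 , 0.1254, 0.165 ])]Traceback (most recent call last):
  File "<stdin>", line 9, in <module>
  File "<stdin>", line 7, in near
ValueError: min() iterable argument is empty
```

Masks are too tight; I'll check the colours and loosen them.

```bash
sed -i 's/(H>=9)&(H<=18)&(S>190)&(V>170)/(H>=9)\&(H<=20)\&(S>150)\&(V>170)/; s/((H<=4)|(H>=176))&(S>200)&(V>150)/((H<=5)|(H>=174))\&(S>150)\&(V>140)/' h.py
cat > m.py <<'E'
from h import *
t=viewer.grab_frame("top"); s=viewer.grab_frame("scene")
for f,ps in((t,[(261,248),(353,272),(344,318),(200,400)]),(s,[(372,228),(285,230),(274,190)])):
    h=cv2.cvtColor(f["color"],cv2.COLOR_BGR2HSV); print([list(map(int,h[y,x])) for x,y in ps])
B={}
for c in "or":
    for n,f in(("top",t),("scene",s)):
        B[c,n]=blobs(f,c); print(c,n,[(p.tolist(),q.tolist()) for p,q in B[c,n]])
def near(c,n,p): return min(B[c,n],key=lambda b:np.hypot(*(b[0]-p)))[0]
for nm,c,a,b in(("left","o",(261,248),(372,230)),("right","o",(353,272),(285,232)),("rel","r",(344,318),(274,190))):
    pa,pb=near(c,"top",a),near(c,"scene",b); print(nm,pa,pb,tri(t,pa,s,pb),[onz(t,pa,z).round(4).tolist() for z in(.112,.142,.165)])
E
python3 m.py
```

```text
[[13, 190, 232], [15, 175, 233], [1, 166, 232], [9, 183, 106]]
[[20, 255, 255], [20, 255, 255], [4, 247, 254]]
o top [([260.3, 247.5], [242, 229, 38, 38, 953]), ([352.9, 272.0], [333, 253, 40, 39, 1089]), ([161.6, 337.4], [155, 308, 14, 59, 672])]
o scene [([399.1, 187.1], [382, 172, 38, 32, 362]), ([371.7, 226.1], [355, 216, 37, 22, 413]), ([284.5, 229.1], [268, 218, 35, 23, 442])]
r top [([343.9, 317.9], [327, 301, 35, 35, 842])]
r scene [([273.7, 190.5], [260, 180, 29, 22, 485])]
left [260.3 247.5] [371.7 226.1] (array([0.56109777, 0.12055503, 0.11520008]), np.float64(0.0004566205502117999)) [[0.5617, 0.1211, 0.112], [0.5574, 0.1178, 0.142], [0.5542, 0.1153, 0.165]]
right [352.9 272. ] [284.5 229.1] (array([ 0.52233761, -0.02048265,  0.14232144]), np.float64(0.0001923732057944982)) [[0.5251, -0.0229, 0.112], [0.5223, -0.0206, 0.142], [0.5202, -0.0188, 0.165]]
rel [343.9 317.9] [273.7 190.5] (array([ 0.45476143, -0.0059155 ,  0.16376885]), np.float64(0.000637325745640018)) [[0.4548, -0.0092, 0.112], [0.4547, -0.0075, 0.142], [0.4546, -0.0061, 0.165]]
```

The right tab is up (z≈0.142) and the left is down (0.115), so I press the right tab and the balls should feed the right (green) bin. I'll travel at the current height with the fingers shutting.

Request:
{"op": "step_arm", "data": {
  "targets": [
    [-0.025,-0.027,0,0,0],
    [-0.051,-0.055,0,0,0],
    [-0.077,-0.082,0,0,0],
    [-0.102,-0.11,0,0,0],
    [-0.128,-0.137,0,0,0]
  ],
  "force": 40
}}

```text
t: 0.72
tool_pos: [0.2518, 0.4635, 0.2502]
tcp_rot: [-180.0, -0.0, 165.7]
force: [0.4, 0.7, -0.2]
gripper_width: 0.0255
grasp_force: 0.0
```

Request:
{"op": "step_arm", "data": {
  "targets": [
    [-0.025,-0.027,0,0,0],
    [-0.051,-0.055,0,0,0],
    [-0.077,-0.082,0,0,0],
    [-0.102,-0.11,0,0,0],
    [-0.128,-0.137,0,0,0]
  ]
}}

```text
t: 1.13
tool_pos: [0.3418, 0.2989, 0.2505]
tcp_rot: [180.0, -0.0, 165.6]
force: [1.7, -0.5, -0.2]
gripper_width: -0.0
grasp_force: 0.0
```

Request:
{"op": "step_arm", "data": {
  "targets": [
    [-0.025,-0.027,0,0,0],
    [-0.051,-0.055,0,0,0],
    [-0.077,-0.082,0,0,0],
    [-0.102,-0.11,0,0,0],
    [-0.128,-0.137,0,0,0]
  ]
}}

```text
t: 1.55
tool_pos: [0.4317, 0.1344, 0.2506]
tcp_rot: [179.9, 0.0, 165.6]
force: [0.9, 0.5, -0.6]
gripper_width: -0.0003
grasp_force: 0.0
```

Request:
{"op": "step_arm", "data": {
  "targets": [
    [-0.025,-0.027,0,0,0],
    [-0.051,-0.054,0,0,0],
    [-0.076,-0.081,0,0,0],
    [-0.101,-0.108,0,0,0],
    [-0.126,-0.135,0,0,0]
  ]
}}

```text
t: 1.97
tool_pos: [0.5205, -0.0274, 0.2507]
tcp_rot: [179.9, 0.0, 165.6]
force: [-0.1, 0.1, -0.1]
gripper_width: -0.0001
grasp_force: 0.0
```

Request:
{"op": "step_arm", "data": {
  "targets": [
    [0,0,0.03,0,0],
    [0,0,0.06,0,0],
    [0,0,0.07,0,0],
    [0,0,0.075,0,0],
    [0,0,0.075,0,0]
  ]
}}

```text
t: 2.38
tool_pos: [0.519, -0.0252, 0.1744]
tcp_rot: [-179.9, -0.1, 165.7]
force: [-0.0, -0.1, -0.6]
gripper_width: -0.0002
grasp_force: 0.0
```

```bash
python3 - <<'E'
from h import *
s=viewer.grab_frame("scene"); cv2.imwrite("pics/s1.png",cv2.resize(s["color"][100:340,150:470],(800,600)))
st=sensors.sense(); print(st["tool_pos"],st["force"])
E
```

```text
[ 0.52001404 -0.02520395  0.1756356 ] [0.14450089 0.01108407 0.6806699 ]
```

View pics/s1.png

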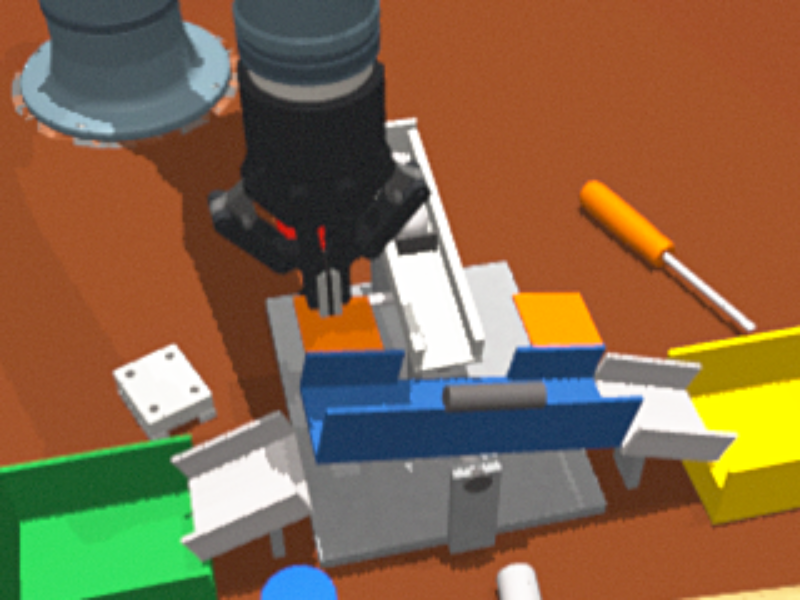

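The closed fingers are above the right tab (crop tip ~(330,310), tab ~(340,320)), and the tips are clear of the tab. I press down to about 0.118 and retract.

Request:
{"op": "step_arm", "data": {
  "targets": [
    [0,0,0.008,0,0],
    [0,0,0.016,0,0],
    [0,0,0.024,0,0],
    [0,0,0.031,0,0],
    [0,0,0.038,0,0]
  ]
}}

```text
t: 2.85
tool_pos: [0.5197, -0.0256, 0.1366]
tcp_rot: [180.0, -0.0, 165.6]
force: [0.3, 0.6, 0.2]
gripper_width: 0.0001
grasp_force: 0.0
```

Request:
{"op": "step_arm", "data": {
  "targets": [
    [0,0,0,0,0],
    [0,0,0,0,0],
    [0,0,0,0,0],
    [0,0,-0.02,0,0],
    [0,0,-0.05,0,0]
  ]
}}

```text
t: 3.27
tool_pos: [0.5173, -0.0258, 0.1853]
tcp_rot: [-179.8, -0.4, 165.6]
force: [0.2, 0.0, 0.7]
gripper_width: -0.0001
grasp_force: 0.0
```

Request:
{"op": "step_arm", "data": {
  "targets": [
    [0,0,-0.03,0,0],
    [0,0,-0.05,0,0],
    [0,0.01,-0.05,0,0],
    [0,0.01,-0.05,0,0]
  ]
}}

```text
t: 3.6
tool_pos: [0.5242, -0.014, 0.2392]
tcp_rot: [179.8, 0.2, 165.7]
force: [-0.5, 1.1, 0.8]
gripper_width: 0.0003
grasp_force: 0.0
```

```bash
python3 - <<'E'
from h import *
s=viewer.grab_frame("scene"); cv2.imwrite("pics/s2.png",cv2.resize(s["color"][100:340,150:470],(800,600)))
st=sensors.sense(); print(st["tool_pos"],st["tcp_rot"],st["force"])
print([(p.tolist(),q.tolist()) for p,q in blobs(s,"o")+blobs(s,"r")])
E
```

```text
[ 0.52270898 -0.01463831  0.23758603] [1.79920321e+02 3.88035477e-02 1.65761575e+02] [-0.11071241  1.06389533 -1.13969645]
[([399.2, 187.3], [382, 172, 38, 32, 356]), ([363.1, 211.3], [347, 201, 39, 24, 235]), ([276.1, 243.3], [260, 229, 34, 30, 675]), ([271.4, 191.5], [260, 181, 29, 20, 362])]
```

View pics/s2.png

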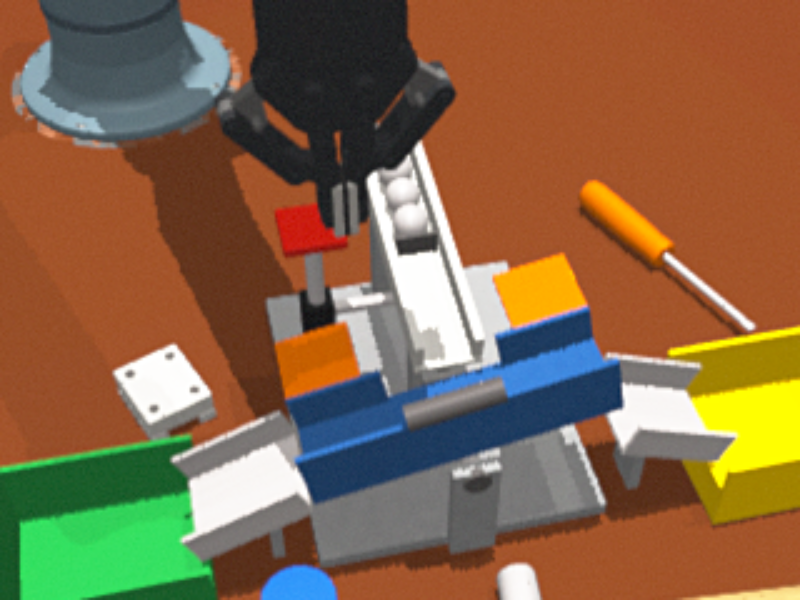

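The gate now lies right end down: the right tab at crop ~(318,360) is low and the balls are still held at ~(405,200). Moving over the red pad.

Request:
{"op": "step_arm", "data": {
  "targets": [
    [0.025,-0.005,0,0,0],
    [0.05,-0.01,0,0,0],
    [0.068,-0.014,0,0,0],
    [0.068,-0.014,0,0,0],
    [0.068,-0.014,0,0,0]
  ]
}}

```text
t: 4.07
tool_pos: [0.4513, -0.0127, 0.2359]
tcp_rot: [-180.0, -0.1, 165.7]
force: [0.3, -0.5, 0.6]
gripper_width: -0.0001
grasp_force: 0.0
```

Request:
{"op": "step_arm", "data": {
  "targets": [
    [0,0,0.02,0,0],
    [0,0,0.04,0,0],
    [0,0,0.04,0,0],
    [0,0,0.04,0,0]
  ]
}}

```text
t: 4.4
tool_pos: [0.4525, -0.0132, 0.1962]
tcp_rot: [-179.8, -0.1, 165.6]
force: [0.0, -0.2, 0.6]
gripper_width: 0.0001
grasp_force: 0.0
```

```bash
python3 - <<'E'
from h import *
s=viewer.grab_frame("scene"); cv2.imwrite("pics/s3.png",cv2.resize(s["color"][100:340,150:470],(800,600)))
st=sensors.sense(); print(st["tool_pos"],st["tcp_rot"],st["force"])
E
```

```text
[ 0.45348386 -0.01308313  0.19720376] [-1.79910696e+02 -1.60407431e-02  1.65617506e+02] [ 0.35802552 -0.68123962  0.19626142]
```

View pics/s3.png

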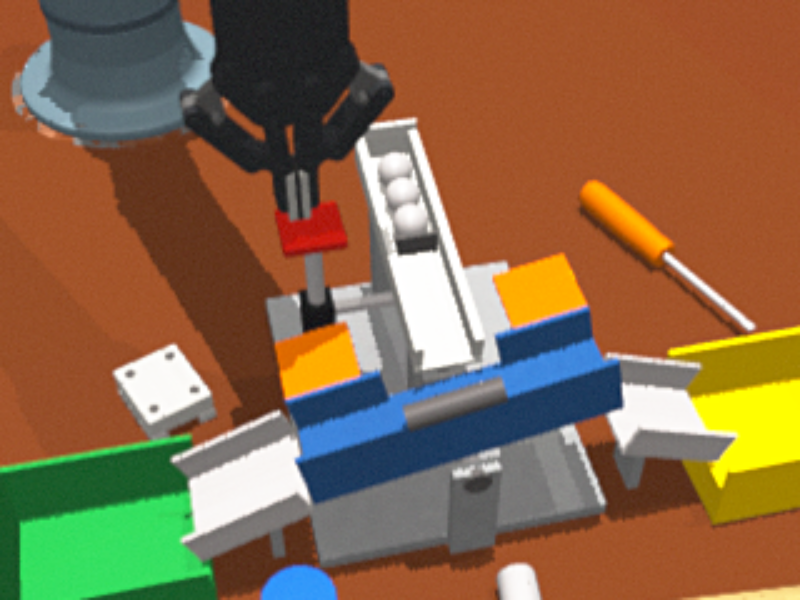

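The fingers are above the red pad (tip crop ~(298,215), pad centre ~(312,228)), with the balls untouched at ~(403,190). Pressing.

Request:
{"op": "step_arm", "data": {
  "targets": [
    [0,0,0.01,0,0],
    [0,0,0.018,0,0],
    [0,0,0.026,0,0],
    [0,0,0.034,0,0],
    [0,0,0.035,0,0]
  ]
}}

```text
t: 4.87
tool_pos: [0.4551, -0.0126, 0.1639]
tcp_rot: [179.9, 0.1, 165.6]
force: [-3.4, 0.3, 18.5]
gripper_width: 0.0
grasp_force: 9.7
```

Request:
{"op": "step_arm", "data": {
  "targets": [
    [0,0,0,0,0],
    [0,0,0.001,0,0],
    [0,0,0.001,0,0],
    [0,0,0.001,0,0],
    [0,0,0.001,0,0]
  ]
}}

```text
t: 5.28
tool_pos: [0.4551, -0.0127, 0.1639]
tcp_rot: [179.9, 0.1, 165.6]
force: [-3.2, -0.1, 19.1]
gripper_width: -0.0002
grasp_force: 9.7
```

```bash
python3 - <<'E'
from h import *
s=viewer.grab_frame("scene"); cv2.imwrite("pics/s4.png",cv2.resize(s["color"][120:370,130:463],(800,600)))
st=sensors.sense(); print(st["t"],st["tool_pos"],st["tcp_rot"],st["force"])
E
```

```text
5.3333 [ 0.45508997 -0.0126528   0.16391525] [1.79865993e+02 1.10663734e-01 1.65624944e+02] [-3.60990307 -0.38082175 19.93263527]
```

View pics/s4.png

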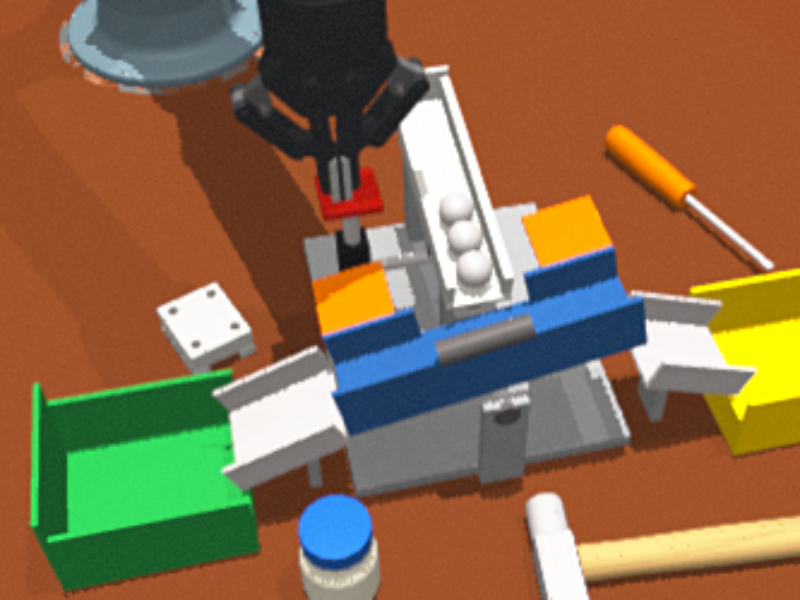

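The release is bottomed (about 19 N) and the balls are rolling down the channel at crop ~(465,240). I'll hold it for about 3 s.

Request:
{"op": "step_arm", "data": {
  "targets": [
    [0,0,0,0,0],
    [0,0,0,0,0],
    [0,0,0,0,0],
    [0,0,0,0,0],
    [0,0,0,0,0]
  ]
}}

```text
t: 5.75
tool_pos: [0.4551, -0.0127, 0.1639]
tcp_rot: [179.9, 0.1, 165.6]
force: [-3.6, -0.2, 18.9]
gripper_width: -0.0001
grasp_force: 9.7
```

Request:
{"op": "step_arm", "data": {
  "targets": [
    [0,0,0,0,0],
    [0,0,0,0,0],
    [0,0,0,0,0],
    [0,0,0,0,0],
    [0,0,0,0,0]
  ]
}}

```text
t: 6.17
tool_pos: [0.4551, -0.0127, 0.1639]
tcp_rot: [179.9, 0.1, 165.6]
force: [-2.3, 0.5, 18.7]
gripper_width: 0.0
grasp_force: 9.7
```

Request:
{"op": "step_arm", "data": {
  "targets": [
    [0,0,0,0,0],
    [0,0,0,0,0],
    [0,0,0,0,0],
    [0,0,0,0,0],
    [0,0,0,0,0]
  ]
}}

```text
t: 6.58
tool_pos: [0.4551, -0.0127, 0.1639]
tcp_rot: [179.9, 0.1, 165.6]
force: [-4.7, -0.7, 18.8]
gripper_width: -0.0001
grasp_force: 9.7
```

Request:
{"op": "step_arm", "data": {
  "targets": [
    [0,0,0,0,0],
    [0,0,0,0,0],
    [0,0,0,0,0],
    [0,0,0,0,0],
    [0,0,0,0,0]
  ]
}}

```text
t: 7.0
tool_pos: [0.4551, -0.0127, 0.1639]
tcp_rot: [179.9, 0.1, 165.6]
force: [-4.0, 0.1, 19.7]
gripper_width: -0.0001
grasp_force: 9.7
```

Request:
{"op": "step_arm", "data": {
  "targets": [
    [0,0,0,0,0],
    [0,0,0,0,0],
    [0,0,0,0,0],
    [0,0,0,0,0],
    [0,0,0,0,0]
  ]
}}

```text
t: 7.42
tool_pos: [0.455, -0.0127, 0.1639]
tcp_rot: [179.9, 0.1, 165.6]
force: [-4.1, -0.3, 19.1]
gripper_width: -0.0
grasp_force: 9.7
```

Request:
{"op": "step_arm", "data": {
  "targets": [
    [0,0,0,0,0],
    [0,0,0,0,0],
    [0,0,0,0,0],
    [0,0,0,0,0],
    [0,0,0,0,0]
  ]
}}

```text
t: 7.83
tool_pos: [0.4551, -0.0127, 0.1639]
tcp_rot: [179.9, 0.1, 165.6]
force: [-4.1, -0.3, 18.5]
gripper_width: 0.0003
grasp_force: 9.7
```

```bash
python3 - <<'E'
from h import *
s=viewer.grab_frame("scene"); cv2.imwrite("pics/s5.png",cv2.resize(s["color"][120:370,130:463],(800,600)))
st=sensors.sense(); print(st["t"],st["tool_pos"],st["force"])
E
```

```text
7.8833 [ 0.45504964 -0.01267693  0.1639081 ] [-3.79200393 -0.46380425 19.6546458 ]
```

View pics/s5.png

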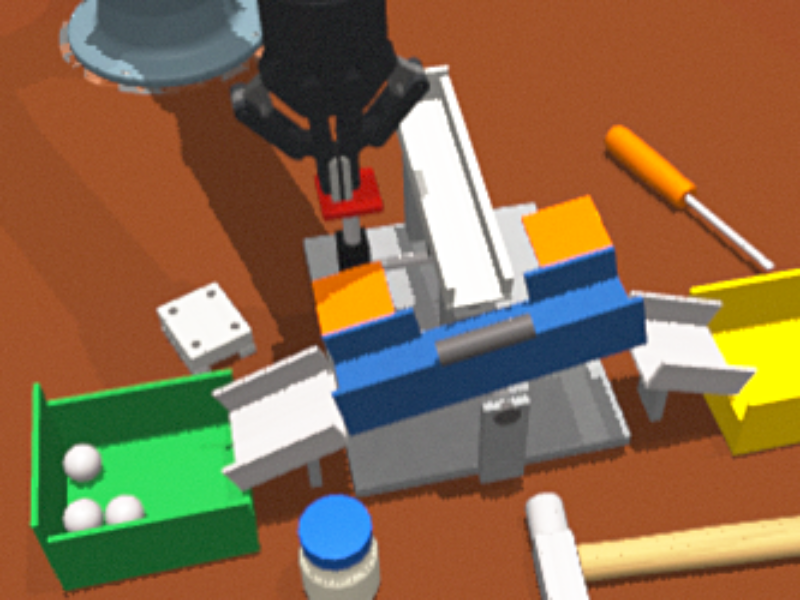

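All three balls lie in the green bin, at crop (82,463), (83,517) and (125,512). I'll lift the arm and let the release spring back.

Request:
{"op": "step_arm", "data": {
  "targets": [
    [0,0,-0.01,0,0],
    [0,0,-0.02,0,0],
    [0,0,-0.04,0,0],
    [0,0,-0.07,0,0],
    [0,0,-0.1,0,0]
  ]
}}

```text
t: 8.3
tool_pos: [0.4507, -0.0132, 0.2606]
tcp_rot: [-179.8, -0.3, 165.6]
force: [0.4, 0.1, 0.4]
gripper_width: -0.0001
grasp_force: 0.0
```

Request:
{"op": "step_arm", "data": {
  "targets": [
    [0,0,-0.02,0,0],
    [0,0,-0.02,0,0],
    [0,0,-0.02,0,0],
    [0,0,-0.02,0,0],
    [0,0,-0.02,0,0]
  ]
}}

```text
t: 8.72
tool_pos: [0.4514, -0.0129, 0.2794]
tcp_rot: [-179.9, -0.2, 165.6]
force: [0.3, 0.3, -1.0]
gripper_width: 0.0002
grasp_force: 0.0
```

```bash
python3 - <<'E'
from h import *
s=viewer.grab_frame("scene"); cv2.imwrite("pics/s6.png",s["color"])
st=sensors.sense(); print(st["t"],st["tool_pos"],st["force"])
print([(p.tolist(),q.tolist()) for p,q in blobs(s,"o")+blobs(s,"r")])
E
```

```text
8.7667 [ 0.45157589 -0.01288954  0.27948064] [-0.50937713 -0.24863274  0.13951371]
[([399.2, 187.1], [382, 172, 38, 32, 364]), ([363.8, 214.2], [347, 201, 38, 30, 478]), ([275.8, 243.0], [260, 229, 34, 30, 604]), ([273.8, 190.5], [260, 181, 29, 20, 455])]
```

View pics/s6.png

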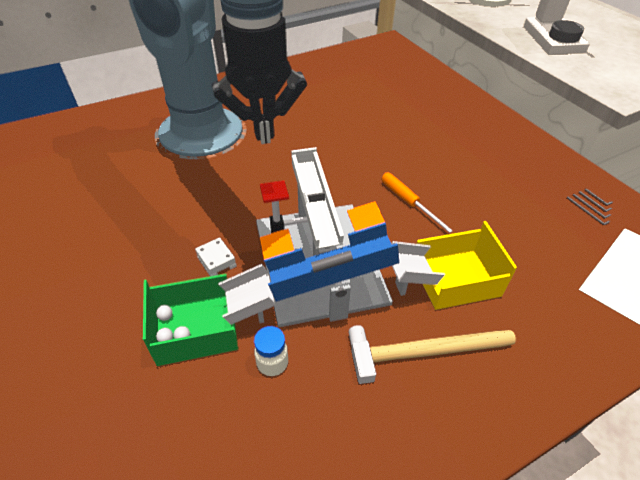

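The release is back up at (273.8,190.5), as at the start. The gate is right-down, three balls are in the green bin at ~(170,325), and the bystanders have not moved. Handing in.

```bash
python3 -c "
from workcell import r
print(r.hand_in())"
```

```text
the job is handed in; nothing more can be done
None
```

The job is done and handed in: the gate was rocked over to the right, all three balls rolled into the green right bin, and the release sprang back up, with the screwdriver, carriage, hammer and jar left where they were (about 9 s used).

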